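# Check the crimp press's jaw gap with a taper gauge

### The arm

A 6-joint arm with a two-finger parallel gripper is mounted at the origin on the work surface; the furniture and walls round the work are solid. World frame = base frame: x ahead of the robot, y to its left, z up, the work surface at z = 0. Lengths are in m, angles in rad, forces in N, time in s.
With the tool pointing down it reaches from about 0.275 to 0.775 m from the base axis. Payload 14.6 kg.
Tool frame: the origin (TCP) lies at the very end of the fingers, on their centre line; the grasp point (between the pads) lies 19 mm behind it (robot.grip_depth is the distance from the TCP to the grasp point, in m); z points along the fingers, y is the line along which they close (so a half turn about z gives the same grasp; the last joint's range is limited). The gripper opens to 85 mm and grips with 20 to 120 N. Pads are 22 mm wide; open, the fingers measure 114 mm over their backs; the gripper's body (76 mm by 85 mm) begins 54 mm behind the grasp point. The pads swing forward as they close: fully open they stand 13 mm farther back than shut.
Start: joints at [1.072, 0.263, -0.048, 1.259, 0, 1.415], TCP at [0.177, 0.494, 0.231] pointing down, gripper open.
Joint ranges: [-2.65, 2.65], [-0.89, 1.7], [-1.18, 1.37], [-2.13, 2.11], [-1.35, 1.29], [-3.14, 3.14]. Speed limits (rad/s): [1.89, 1.89, 2.57, 2.79, 3.14, 3.14].

### API

Orientations are given as a unit quaternion [w, x, y, z].
In Python, from rig import robot, snapshot, camera_params gives the robot as it stands.
- The arm moves only by the tool arm_command, never from a script. Its arguments are lists of equal length, an entry for each row: "turn": the turn, a rotation vector about the tool's x, y, z in degrees, a list of three; "dp": the shift along the tool's x, y, z in mm, a list of three; "grip": the finger opening in mm, from 0 to 85.4. A call has 1 to 10 rows; each row is the pose to reach, as a shift and turn from the pose commanded when the call began, along the tool's axes at that moment; what a row does not reach only later rows make up. A row lasts 1/8 s, in which the tool goes at most 62.5 mm and 10.7 degrees, less where a joint would pass 70% of its speed; a pose out of reach is approached as far as the arm can. A call with a gripper value outside its range is refused whole. The fingers move at their own pace and stop on an object; the grip force is fixed at half the most. Time passes only in rows, so rows that repeat a pose let the fingers close. It gives the time, the measured TCP pose, the force, the opening and the grip force at its end, in the units of the state.
- robot.state(): the state, without advancing time (a new reading comes with each control period).
- snapshot(name): name is "scene" or "top" or "wrist"; returns the picture (480x640x3 uint8, blue, green, red); there is no depth.
- camera_params(name): a dict with "vertical_fov" (degrees; the focal length in pixels is half the picture's height over the tangent of half this angle, whatever the lens; pixels are square), "cx", "cy" (the principal point, pixels), "dist" ([k1, k2, p1, p2, k3] as OpenCV has them; the pictures are not rectified), "extrinsics" (4x4, takes a point from camera to world coordinates). Camera axes: x right, y down, z forward; pixel columns grow to the right and rows downward; lengths in m; the calibration is good to about 2 mm. A picture is of the moment at which its call begins: read the wrist's pose just before it. camera_params takes no time and is no camera call; for the wrist camera it gives the pose at the moment of the call.
- robot.finish_job(): hands the job in; it is judged then, once.
The state is a dict: "time_s": time; "qpos": joint angles; "dq": joint speeds; "joint_efforts": joint torques, N m; "ee_pos": TCP position; "orientation": TCP orientation; "force": force on the tool from outside, world axes, zero at the start; "moment": the same for the moment, N m; "width": finger opening in m; "grip_force": force on a finger pad.
Only numpy, scipy, OpenCV 4.12 (cv2) and the standard library are available. Lean on these libraries where they do the work, as an engineer would, in place of code of your own. Each camera call takes 0.05 s, during which the arm holds its last target. There are 200 camera calls.

### The job

Wind the wing key on top of the small crimp press clockwise, a part turn at a time, until the jaw is screwed fully down to its stop. Then take the taper gauge by its black handle and, holding it level and square to the press, slide the thin end of its blade into the middle of the gap between the two jaw plates until it drags snugly on both plates, without forcing it. Finish while still holding the gauge there, pressed snugly in at that depth and still (do not let go), and leave the other things on the bench where they are.

Things in the scene. Friction and masses are not known exactly. Their poses are not given: they have to be found in the camera images.
- press: Small grey C-frame crimp press, fixed on the bench. Origin: on the vertical screw axis, at bench level. x points into the mouth, from the open front to the back column; z up. Base from x = -60 to 80, y = -55 to 55 mm. Head 64 mm wide, from x = -35 to 77, 118 to 150 mm high, wing key above it to 187 mm. The front and both sides of the mouth are open.
- mouth (a point): Middle of the front edge of the lower jaw plate's flat top, 37 mm in front of the screw axis (press x = -37), 50 mm above the bench; axes as the press. Both plates are 90 mm wide (y) and flat from here to 72 mm further in (+x); in front of this edge each has an 8 mm long lip that flares 5 mm away from the gap.
- lower_plate: Fixed lower jaw plate, steel, level, 80 x 90 x 10 mm, top 50 mm above the bench. (Its origin is the press's origin, not on the plate.)
- upper_plate: Upper jaw plate, steel, level, 80 x 90 x 10 mm, moved straight down by the screw. Origin: in its flat underside, on the screw axis. With the key fully wound the gap between the plates is 4.2 to 6.4 mm (set differently each time, to be felt with the gauge); it is 9.8 mm wider with the key at 0.
- wing_key (a joint): Angle of the wing key, 0 to 2.8 rad; grows as the key turns clockwise seen from above and lowers the upper plate 3.5 mm per rad. 2.8 is the stop, jaw fully down. Winds against a light spring and thread friction (0.15 to 0.2 N m) and stays where it is left. Starts between 0 and 0.7.
- wing_key_grip (a point): Grip point of the wing key, on the screw axis, 176 mm above the bench. The wing is a flat upright blade 46 mm long, 9 mm thick, 165 to 187 mm above the bench; nothing else on the head is above 156 mm. The point's x axis lies along the wing: along the press's x at joint value 0, and it turns with the key.
- gauge: Steel taper gauge with black handle, about 0.09 kg, lying flat, underside flat throughout. Origin: on the underside below the handle's middle; x towards the tip, z up. Handle 80 long (x = -40 to 40), 20 wide, 22 mm high. Blade 18 mm wide, tip at x = 150, 2 mm thick there and 0.08 mm thicker per mm towards the handle, sloped on top. Centre of mass about x = 35 mm.
- oil_bottle: Bystander: small dark plastic bottle, 40 mm across, 100 mm high, standing. Leave alone.
- tiny_carton: Bystander: closed brown carton, 61 x 60 mm, 50 mm high, between the label printer and the drawer cabinet. Leave alone.
- small_carton: Bystander: closed brown carton standing, 51 x 68 mm, 95 mm high. Leave alone.

How it is judged:
On the way, in this order (a step that is already met when the one before it is completed fails the run):
1. the wing key is wound to its stop (before the gauge is in the mouth) (value of joint wing_key above 2.68 rad), for 0.2 s.
2. the gauge's tip is between the plates (x of gauge in the frame of mouth above -0.142 m and y of gauge in the frame of mouth between -0.025 and 0.025 m and z of gauge in the frame of mouth between -0.004 and 0.006 m), for 0.1 s.
At the end, for the whole second after the job is handed in: Key within 0.15 rad of its stop; blade tip 18 to 72 mm behind the mouth edge, handle middle within 20 mm of the mouth's centre line, level (3.4 deg), square (6.9 deg); 1 to 30 N on the upper and on the lower plate; the fingers still grip the gauge and it is still (under 10 mm/s) (value of joint wing_key above 2.65 rad and x of gauge in the frame of mouth between -0.132 and -0.078 m and y of gauge in the frame of mouth between -0.02 and 0.02 m and z of gauge in the frame of mouth between -0.003 and 0.004 m and angle between the x axis of gauge and the x axis of mouth, either way round below 0.12 rad and angle between gauge's own z axis and vertical below 0.06 rad and contact force between gauge and upper_plate between 1 and 30 N and contact force between gauge and lower_plate between 1 and 30 N and contact force between gauge and the fingers above 5 N and linear speed of gauge below 0.01 m/s); the arm keeps its last pose, push and grip.
It fails at once if the gauge is forced into the gap (over 60 N on a plate) (contact force between gauge and upper_plate above 60 N or contact force between gauge and lower_plate above 60 N).
It fails at once if a bystander is moved more than 3 cm (distance of any of oil_bottle, tiny_carton, small_carton from where it was at the start of the episode above 0.03 m).
It also fails if it takes over 61 s, if anything falls off the work surface, if the arm or the gripper's body presses on something with over 40 N, if the wrist force passes 120 N, or if a joint passes its speed limit or range.

## Working session

There is one attempt and no reset: what is moved stays moved. The work goes in short steps, Python scripts to look and compute and a tool call to move; the robot and the scene stay as the last step left them, time stands still between calls to the robot, and variables do not carry over. Pictures are saved under pics/ and viewed, at most 10 in all, crops included, and the job is handed in when it is done.

Besides the shell and the picture viewer there is one more tool, called as name(argument=value, ...) on one line, values as JSON. arm_command: Moves the arm, as the interface text tells. Its arguments: {"type":"object","properties":{"turn":{"type":"array"},"dp":{"type":"array"},"grip":{"type":"array"}},"required":["turn","dp","grip"]}

```bash
mkdir -p pics; ls; python3 - <<'E'
from rig import robot, snapshot, camera_params
import cv2,numpy as np
for n in("scene","top"):
    im=snapshot(n); cv2.imwrite(f"pics/{n}0.png",im)
    p=camera_params(n); print(n,p)
im=snapshot("wrist");cv2.imwrite("pics/wrist0.png",im);p=camera_params("wrist");print(p)
print(robot.state())
E
```

```text
pics
scene {'vertical_fov': 48.562241092039976, 'cx': 321.003410987348, 'cy': 242.4696180912992, 'dist': array([-0.05881973,  0.        ,  0.        ,  0.        ,  0.        ]), 'extrinsics': array([[ 0.91366234, -0.28288231,  0.29188821,  0.27129987],
       [-0.405956  , -0.67128803,  0.62013878, -0.7235466 ],
       [ 0.02051478, -0.68509122, -0.72816837,  0.88776303],
       [ 0.        ,  0.        ,  0.        ,  1.        ]])}
top {'vertical_fov': 42.57978512732227, 'cx': 325.98180553575725, 'cy': 227.21193330352122, 'dist': array([-0.21061758,  0.        ,  0.        ,  0.        ,  0.        ]), 'extrinsics': array([[-0.02275916, -0.98689198,  0.15976934,  0.35695598],
       [-0.99974004,  0.02268596, -0.00228239, -0.11387706],
       [-0.00137205, -0.15977975, -0.98715174,  1.30086411],
       [ 0.        ,  0.        ,  0.        ,  1.        ]])}
{'vertical_fov': 67.14533710582609, 'cx': 315.1803454730952, 'cy': 234.22574565494622, 'dist': array([-0.0640955,  0.       ,  0.       ,  0.       ,  0.       ]), 'extrinsics': array([[ 0.33794058,  0.89326085,  0.29644767,  0
[... 209 characters left out ...]
.15, 'qpos': array([ 1.07171447e+00,  2.63430339e-01, -4.87880926e-02,  1.25941809e+00,
       -2.11519384e-05,  1.41551957e+00]), 'dq': array([-6.96990281e-05, -2.59794080e-03,  1.05269841e-03, -8.69415636e-05,
       -7.18406550e-04, -5.76733097e-04]), 'joint_efforts': array([ 1.28014221e-03, -6.37828660e+01,  3.84649301e+01,  1.05736242e-02,
       -1.74885190e-04,  2.09347837e-05]), 'ee_pos': array([0.17685629, 0.49408287, 0.23092773]), 'orientation': array([-1.24992512e-04,  1.71057146e-01,  9.85261019e-01, -4.01209349e-04]), 'force': array([-0.43443084,  0.17571942,  0.69488562]), 'moment': array([-0.05202641,  0.02528172,  0.01295678]), 'grip_force': 0.0, 'width': 0.08540336657610953}
```

View pics/top0.png

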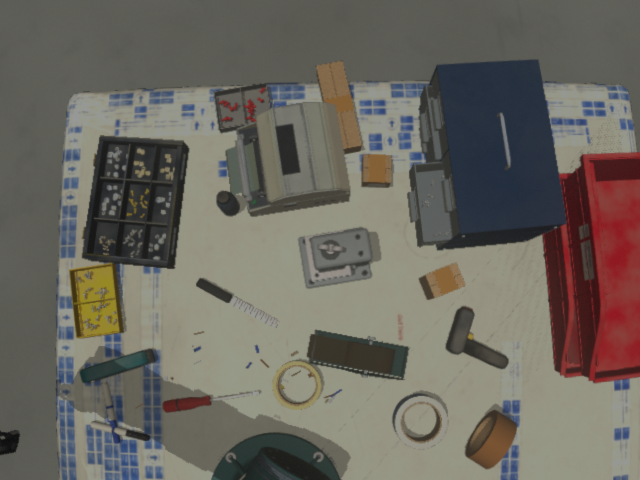

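View pics/scene0.png

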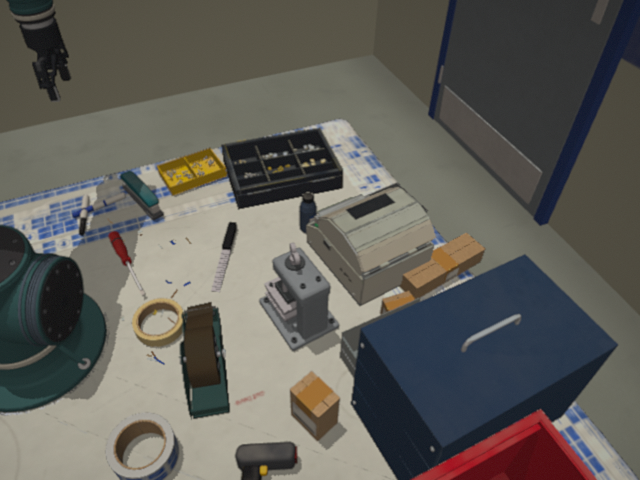

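The top view shows the press near (335,250) with its mouth facing left. The gauge handle is near (215,290) and its tip near (278,326). I'll enlarge both views.

```bash
python3 - <<'E'
import cv2
a=cv2.imread("pics/top0.png")[215:340,190:390];cv2.imwrite("pics/topc.png",cv2.resize(a,None,fx=4,fy=4,interpolation=cv2.INTER_CUBIC))
a=cv2.imread("pics/scene0.png")[215:355,205:345];cv2.imwrite("pics/scenec.png",cv2.resize(a,None,fx=4,fy=4,interpolation=cv2.INTER_CUBIC))
E
```

```text
(no output)
```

View pics/topc.png

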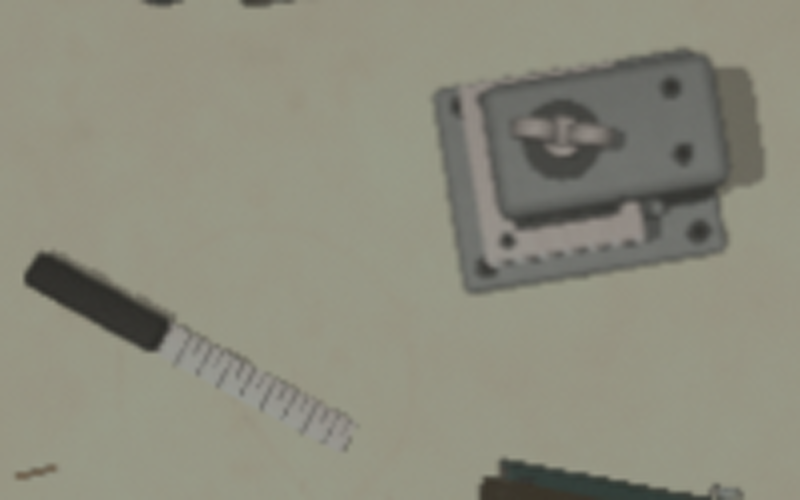

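View pics/scenec.png

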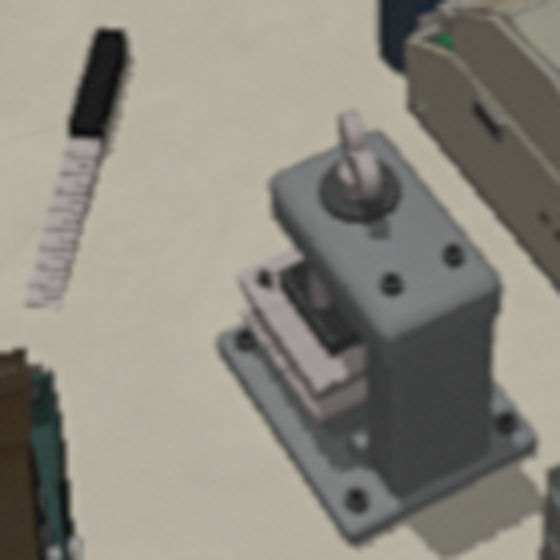

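Top crop: the wing runs from (515,128) to (608,138), the head bolts are at (671,88) and (683,153), the handle runs from (40,266) to (158,338), and the tip is at (350,436). Scene crop: wing top centre about (360,142), bolts at (455,256) and (392,285), handle from (112,33) to (88,134), tip at (43,304). Next I triangulate these points.

```bash
cat > h.py <<'E'
import cv2,numpy as np
from rig import camera_params
def ray(p,uv):
    f=240/np.tan(np.radians(p["vertical_fov"])/2)
    K=np.array([[f,0,p["cx"]],[0,f,p["cy"]],[0,0,1]])
    q=cv2.undistortPoints(np.array([[uv]],float),K,p["dist"])[0,0]
    E=p["extrinsics"];d=E[:3,:3]@[*q,1];return E[:3,3],d/np.linalg.norm(d)
def tri(*rs):
    A=0;b=0
    for o,d in rs:
        M=np.eye(3)-np.outer(d,d);A=A+M;b=b+M@o
    x=np.linalg.solve(A,b);return x,max(np.linalg.norm(np.cross(x-o,d)) for o,d in rs)
def onz(r,z):
    o,d=r;return o+d*(z-o[2])/d[2]
E
python3 - <<'E'
from h import *
np.set_printoptions(precision=4,suppress=True)
T=camera_params("top");S=camera_params("scene")
t=lambda u,v:ray(T,(190+u/4,215+v/4)); s=lambda u,v:ray(S,(205+u/4,215+v/4))
for n,a,b in [("wing",(563,132),(360,142)),("boltA",(671,88),(455,256)),("boltB",(683,153),(392,285)),("hout",(40,266),(112,33)),("hin",(158,338),(88,134)),("tip",(350,436),(43,304))]:
    print(n,*tri(t(*a),s(*b)))
print("wing ends z.187",onz(t(515,128),.187),onz(t(608,138),.187),"c",onz(t(563,132),.185))
for c in[(437,92),(470,292),(725,248)]: print("base",onz(t(*c),.01))
for c in[(500,218),(728,186),(690,50),(483,92)]: print("head",onz(t(*c),.15))
print("handle z.022",onz(t(40,266),.022),onz(t(158,338),.022),"tip",onz(t(350,436),.001), onz(s(43,304),.001))
E
```

```text
wing [ 0.5006 -0.1247  0.1848] 0.0016559176183869283
boltA [ 0.5246 -0.1765  0.1514] 0.001750684150225897
boltB [ 0.493  -0.181   0.1516] 0.0011053882194457323
hout [0.4556 0.1501 0.0203] 0.0007259726274461702
hin [0.4193 0.0888 0.0103] 0.002626857270855006
tip [ 0.3649 -0.0106  0.0015] 0.0009245929670527307
wing ends z.187 [ 0.501  -0.1024  0.187 ] [ 0.4954 -0.1447  0.187 ] c [ 0.4989 -0.1243  0.185 ]
base [ 0.544  -0.0597  0.01  ]
base [ 0.4378 -0.0752  0.01  ]
base [ 0.4578 -0.2095  0.01  ]
head [ 0.4634 -0.0941  0.15  ]
head [ 0.476  -0.2015  0.15  ]
head [ 0.5411 -0.1857  0.15  ]
head [ 0.5233 -0.0873  0.15  ]
handle z.022 [0.4547 0.1498 0.022 ] [0.4162 0.0874 0.022 ] tip [ 0.364  -0.0105  0.001 ] [ 0.3658 -0.0104  0.001 ]
```

```bash
cat >> h.py <<'E'
from scipy.spatial.transform import Rotation as R
def down(y):
    y=np.radians(y);c,s=np.cos(y),np.sin(y)
    return R.from_matrix(np.array([[-s,c,0],[c,s,0],[0,0,-1]]))
def go(st,pos,Rt):
    w,x,y,z=st["orientation"];R0=R.from_quat([x,y,z,w])
    print("dp",np.round(R0.inv().apply(np.array(pos)-st["ee_pos"])*1e3,1),"turn",np.round(np.degrees((R0.inv()*Rt).as_rotvec()),1))
E
python3 - <<'E'
from h import *
from rig import robot
go(robot.state(),[.5,-.125,.24],down(172.5))
E
```

```text
dp [-512.9 -473.9   -8.7] turn [  -0.    -0.  -102.2]
```

arm_command(turn=[[0,0,-10],[0,0,-20],[0,0,-30],[0,0,-40],[0,0,-50],[0,0,-60],[0,0,-70],[0,0,-80],[0,0,-91],[0,0,-102]], dp=[[-40,-37,-9],[-85,-80,-9],[-130,-120,-9],[-175,-163,-9],[-220,-205,-9],[-265,-246,-9],[-310,-288,-9],[-355,-330,-9],[-400,-371,-9],[-446,-412,-9]], grip=[85,85,85,85,85,85,85,85,60,60])

```text
time_s: 1.4
ee_pos: [0.4189, 0.0322, 0.2404]
orientation: [0.0, -0.572, 0.82, -0.0]
force: [1.3, 1.1, 0.0]
width: 0.0599
grip_force: 0.0
```

```bash
python3 - <<'E'
from h import *
from rig import robot
s=robot.state();print(s["time_s"],s["ee_pos"],s["qpos"])
go(s,[.5,-.125,.24],down(172.5))
E
```

```text
1.4 [0.41887301 0.03220395 0.24037532] [-1.17829764e-01  7.98686770e-02 -2.56242971e-01  1.23455857e+00
  7.78826832e-05 -1.33522805e+00]
dp [ 119.4 -130.5    0.4] turn [ -0.    0.  -12.7]
```

arm_command(turn=[[0,0,-4],[0,0,-8],[0,0,-13],[0,0,-13],[0,0,-13]], dp=[[35,-38,0],[70,-76,0],[105,-114,0],[119.5,-130.5,0.5],[119.5,-130.5,0.5]], grip=[60,60,60,60,60])

```text
time_s: 2.02
ee_pos: [0.4989, -0.1245, 0.2393]
orientation: [-0.0, -0.658, 0.753, 0.001]
force: [-0.4, 0.9, 0.5]
width: 0.0602
grip_force: 0.0
```

```bash
python3 - <<'E'
from h import *
from rig import robot,snapshot
s=robot.state();print(s["time_s"],s["ee_pos"],s["qpos"]);p=camera_params("wrist")
cv2.imwrite("pics/w1.png",snapshot("wrist"));np.save("w1.npy",p,allow_pickle=True)
go(s,[.5,-.125,.159],down(172.5))
E
```

```text
2.025 [ 0.49886106 -0.12445675  0.2392785 ] [-4.03131585e-01  2.42883146e-01 -5.47696588e-02  1.27424876e+00
  8.29341994e-05 -1.83980764e+00]
dp [ 0.4 -1.3 80.3] turn [ 0.1  0.  -0.2]
```

View pics/w1.png

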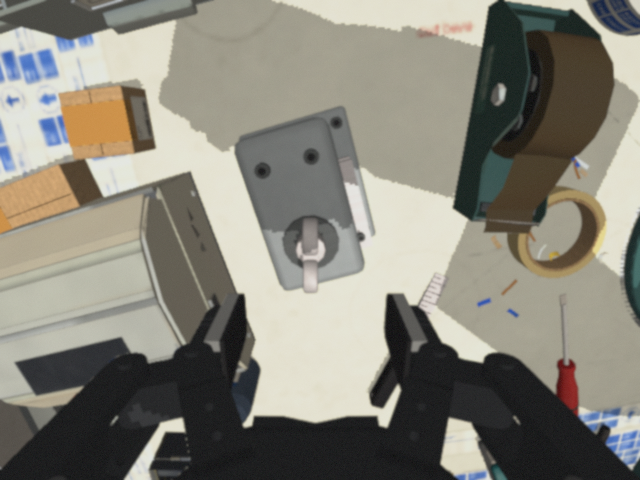

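The wrist view shows the wing top running from about (310,218) to (310,291), between the fingers, with the head bolts at (262,170) and (311,156).

```bash
python3 - <<'E'
from h import *
p=np.load("w1.npy",allow_pickle=True).item()
a=onz(ray(p,(310,218)),.187);b=onz(ray(p,(310,291)),.187);print(a,b,(a+b)/2,np.degrees(np.arctan2(*(a-b)[1::-1])))
A=onz(ray(p,(262,170)),.151);B=onz(ray(p,(311,156)),.151);print(A,B,np.degrees(np.arctan2(*(A-B)[1::-1])))
T=camera_params("top");print(tri(ray(T,(190+563/4,215+132/4)),ray(p,(310,254))))
E
```

```text
[ 0.49871283 -0.15111579  0.187     ] [ 0.50501033 -0.10630945  0.187     ] [ 0.50186158 -0.12871262  0.187     ] -98.00047830288776
[ 0.52640258 -0.17658109  0.151     ] [ 0.49437067 -0.18102423  0.151     ] 7.8970889353251765
(array([ 0.50164026, -0.12424763,  0.17211361]), np.float64(0.001086492586630792))
```

arm_command(turn=[[0,0,0],[0,0,0],[0,0,0],[0,0,0],[0,0,0],[0,0,0],[0,0,0],[0,0,0]], dp=[[0.7,-2,35],[0.7,-2,70],[0.7,-2,80],[0.7,-2,80],[0.7,-2,80],[0.7,-2,80],[0.7,-2,80],[0.7,-2,80]], grip=[60,60,60,0,0,0,0,0])

```text
time_s: 3.08
ee_pos: [0.5019, -0.1249, 0.1614]
orientation: [0.001, -0.659, 0.752, -0.001]
force: [2.7, 2.9, 5.4]
width: 0.015
grip_force: 58.5
```

arm_command(turn=[[0,0,5],[0,0,10],[0,0,15],[0,0,20],[0,0,20]], dp=[[0,0,0],[0,0,0],[0,0,0],[0,0,0],[0,0,0]], grip=[0,0,0,0,0])

```text
time_s: 3.7
ee_pos: [0.5016, -0.1248, 0.1614]
orientation: [0.001, -0.518, 0.855, -0.001]
force: [0.5, 2.2, 7.4]
width: 0.015
grip_force: 58.7
```

```bash
python3 - <<'E'
from h import *
from rig import robot,snapshot
s=robot.state();print(s["time_s"],s["ee_pos"],s["moment"],s["width"],s["qpos"]);p=camera_params("wrist")
a=snapshot("wrist");t=snapshot("top")[215:305,290:390]
cv2.imwrite("pics/w2.png",np.hstack([cv2.resize(a[120:420,160:460],(600,600)),]));
E
```

```text
3.7 [ 0.5015755  -0.12481179  0.16140157] [ 0.5279621  -0.09822507  0.04604808] 0.014982137503083554 [-4.02071261e-01  2.79348334e-01 -2.19528801e-01  1.06913120e+00
  7.73419365e-04 -1.49095722e+00]
```

View pics/w2.png

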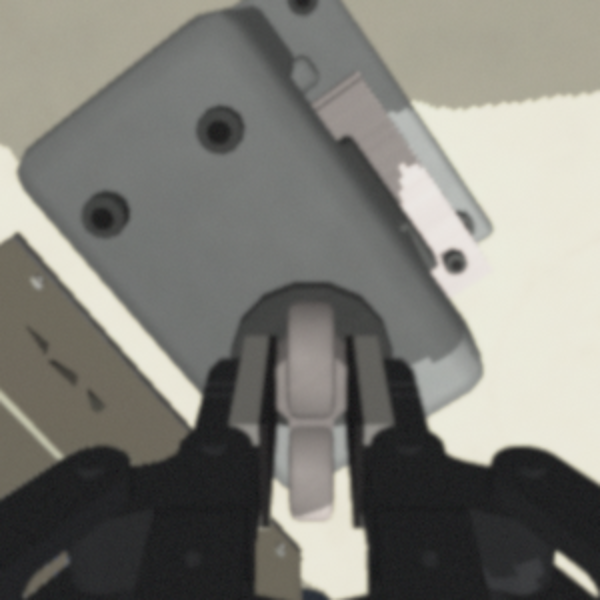

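The wing followed the gripper, so I keep winding.

arm_command(turn=[[0,0,9],[0,0,18],[0,0,27],[0,0,36],[0,0,45],[0,0,54],[0,0,63],[0,0,72],[0,0,80],[0,0,80]], dp=[[0,0,0],[0,0,0],[0,0,0],[0,0,0],[0,0,0],[0,0,0],[0,0,0],[0,0,0],[0,0,0],[0,0,0]], grip=[0,0,0,0,0,0,0,0,0,0])

```text
time_s: 5.05
ee_pos: [0.5011, -0.1238, 0.1614]
orientation: [0.001, 0.153, 0.988, 0.001]
force: [-2.3, 10.3, 10.7]
width: 0.0152
grip_force: 59.2
```

arm_command(turn=[[0,0,8],[0,0,16],[0,0,24],[0,0,32],[0,0,38],[0,0,42],[0,0,45],[0,0,47],[0,0,47]], dp=[[0,0,0],[0,0,0],[0,0,0],[0,0,0],[0,0,0],[0,0,0],[0,0,0],[0,0,0],[0,0,0]], grip=[0,0,0,0,0,0,0,0,0])

```text
time_s: 6.18
ee_pos: [0.5015, -0.1233, 0.1614]
orientation: [0.001, 0.534, 0.846, 0.002]
force: [2.1, 14.3, 10.2]
width: 0.0147
grip_force: 59.0
```

```bash
python3 - <<'E'
from h import *
from rig import robot,snapshot
s=robot.state();print(s["time_s"],s["ee_pos"],s["moment"],s["force"],s["width"],s["qpos"]);p=camera_params("wrist")
w,x,y,z=s["orientation"];ty=R.from_quat([x,y,z,w]).apply([0,1,0]);print("yaw y",np.degrees(np.arctan2(ty[1],ty[0])))
a=snapshot("wrist")
cv2.imwrite("pics/w3.png",cv2.resize(a[120:420,160:460],(600,600)))
E
```

```text
6.175 [ 0.50154833 -0.12330573  0.16136275] [ 2.82288717 -0.33856763  0.261585  ] [ 2.09778783 14.31687048 10.22163002] 0.014686700819511565 [-0.40112638  0.27915358 -0.21992764  1.06987052  0.00390331  0.72456945]
yaw y 25.502443034486685
```

View pics/w3.png

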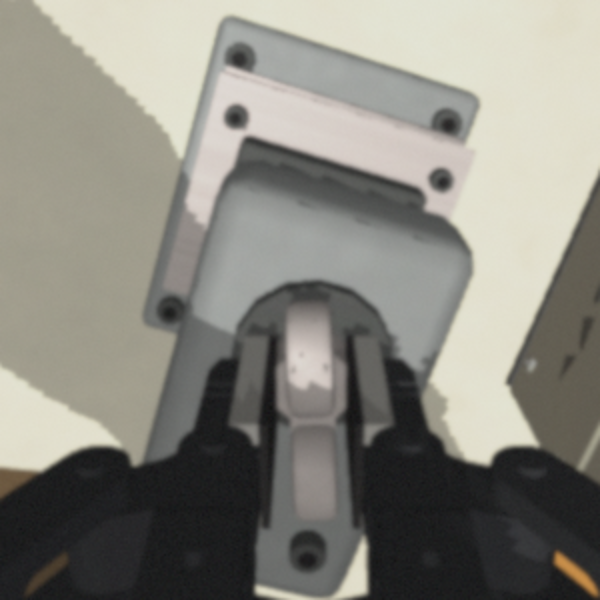

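The wing lags the fingers by about 2.5° and sits at about 118° yaw. The stop should be at about 117.6°. I'll add one more nudge to confirm, then release.

arm_command(turn=[[0,0,4],[0,0,8],[0,0,8],[0,0,8]], dp=[[0,0,0],[0,0,0],[0,0,0],[0,0,0]], grip=[0,0,0,0])

```text
time_s: 6.72
ee_pos: [0.5019, -0.124, 0.1615]
orientation: [0.001, 0.591, 0.807, 0.002]
force: [2.5, 9.2, 9.7]
width: 0.0147
grip_force: 59.3
```

```bash
python3 - <<'E'
from h import *
from rig import robot,snapshot
s=robot.state();print(s["time_s"],s["moment"],s["force"],s["width"])
w,x,y,z=s["orientation"];ty=R.from_quat([x,y,z,w]).apply([0,1,0]);print("yaw y",np.degrees(np.arctan2(ty[1],ty[0])))
a=snapshot("wrist")
cv2.imwrite("pics/w4.png",cv2.resize(a[240:400,260:360],(375,600),interpolation=cv2.INTER_CUBIC))
E
```

```text
6.725 [ 1.87339225 -0.66151646  0.51304673] [2.49652092 9.22703448 9.73995285] 0.014656310847744285
yaw y 17.538192258832897
```

View pics/w4.png

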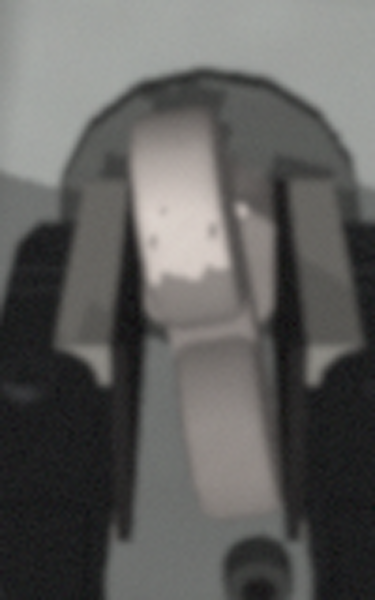

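The lag has grown to about 10° and the moment has doubled, so the key is at its stop. I'll release, rise, and move above the gauge.

arm_command(turn=[[0,0,-8],[0,0,-8],[0,0,-8],[0,0,-8],[0,0,-8],[0,0,-8]], dp=[[0,0,0],[0,0,0],[0,0,0],[0,0,0],[0,0,-40],[0,0,-80]], grip=[0,60,60,60,60,60])

```text
time_s: 7.52
ee_pos: [0.5003, -0.1247, 0.2408]
orientation: [-0.0, 0.534, 0.845, -0.0]
force: [0.4, -0.1, 0.7]
width: 0.0598
grip_force: 0.0
```

```bash
python3 - <<'E'
from h import *
from rig import robot
s=robot.state();print(s["time_s"],s["width"])
go(s,[.4355,.1186,.16],down(-29.3))
E
```

```text
7.525 0.05982846950093236
dp [247.6  45.9  80.9] turn [-0.1 -0.  54.7]
```

```bash
python3 - <<'E'
from h import *
from rig import robot,snapshot
p=camera_params("wrist");np.save("w5.npy",p,allow_pickle=True)
a=snapshot("wrist")
cv2.imwrite("pics/w5.png",cv2.resize(a[150:330,200:440],(800,600),interpolation=cv2.INTER_CUBIC))
E
```

```text
(no output)
```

View pics/w5.png

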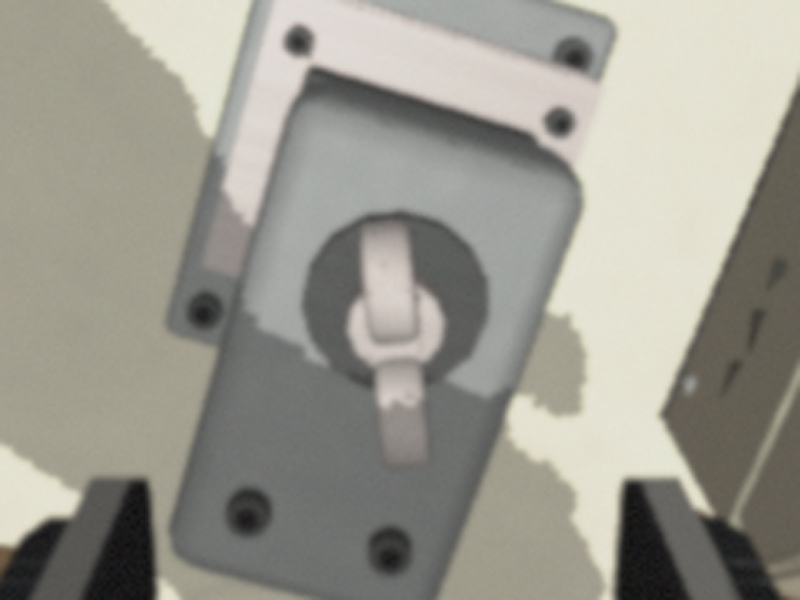

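The wing runs from (386,225) to (404,462). The head bolts are at (249,512) and (389,550).

```bash
python3 - <<'E'
from h import *
p=np.load("w5.npy",allow_pickle=True).item()
P=lambda u,v,z:onz(ray(p,(200+u*.3,150+v*.3)),z)
ang=lambda d:np.degrees(np.arctan2(d[1],d[0]))
a,b=P(386,225,.187),P(404,462,.187);print(a,b,np.linalg.norm(a-b),ang(a-b),(a+b)/2)
A,B=P(249,512,.15),P(389,550,.15);print(A,B,ang(A-B),ang(B-A))
A,B=P(299,40,.06),P(559,122,.06);print(A,B,ang(A-B))
# midlines of wing: left/right edges
for u0,v0,u1,v1 in[(362,235,380,462),(410,230,428,462)]: print(ang(P(u0,v0,.187)-P(u1,v1,.187)))
E
```

```text
[ 0.48986134 -0.10168551  0.187     ] [ 0.51178575 -0.14032151  0.187     ] 0.04442319468509966 119.57320346251088 [ 0.50082354 -0.12100351  0.187     ]
[ 0.495193   -0.18243273  0.15      ] [ 0.5268001  -0.17787795  0.15      ] -171.79978020141567 8.200219798584333
[ 0.46263001 -0.09773918  0.06      ] [ 0.5352237  -0.08764053  0.06      ] -172.08030426197857
119.37987323564397
120.02235658543943
```

The key reads about 2.77 rad, above the 2.68 threshold. On to the gauge.

arm_command(turn=[[0,0,10],[0,0,20],[0,0,30],[0,0,40],[0,0,50],[0,0,54.7],[0,0,54.7]], dp=[[40,8,0],[90,17,0],[140,26,20],[190,35,45],[235,44,70],[247.6,46,81],[247.6,46,81]], grip=[60,60,60,60,60,60,60])

```text
time_s: 8.45
ee_pos: [0.435, 0.1191, 0.1583]
orientation: [-0.0, 0.862, 0.507, -0.001]
force: [0.6, 0.2, 0.7]
width: 0.0598
grip_force: 0.0
```

```bash
python3 - <<'E'
from h import *
from rig import robot,snapshot
s=robot.state();print(s["time_s"],s["ee_pos"])
p=camera_params("wrist");np.save("w6.npy",p,allow_pickle=True)
cv2.imwrite("pics/w6.png",snapshot("wrist"))
E
```

```text
8.45 [0.43500653 0.11911817 0.15833008]
```

View pics/w6.png

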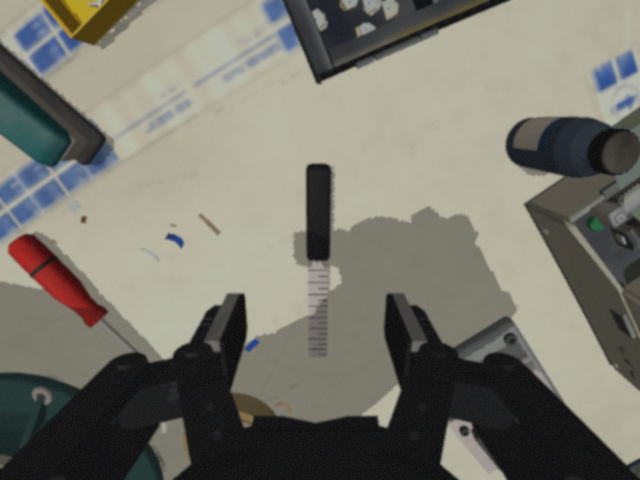

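The wrist view shows the handle running from (318,165) to (318,259) and the tip at (318,356), nearly aligned with tool x.

```bash
python3 - <<'E'
from h import *
from rig import robot
p=np.load("w6.npy",allow_pickle=True).item()
a=onz(ray(p,(318,165)),.022);b=onz(ray(p,(318,260)),.022);t=onz(ray(p,(318,356)),.001)
T=camera_params("top")
for n,c,d in[("out",(40,266),(318,165)),("in",(158,338),(318,260)),("tip",(350,436),(318,356))]:
    print(n,tri(ray(T,(190+c[0]/4,215+c[1]/4)),ray(p,d)))
print(a,b,t,np.linalg.norm(a-b),np.linalg.norm(a-t),np.degrees(np.arctan2(*(t-a)[1::-1])))
u=(t-a)/np.linalg.norm((t-a)[:2]);m=t-.15*u;print("mid",m,(a+b)/2)
s=robot.state();go(s,[m[0],m[1],.004],down(np.degrees(np.arctan2(u[1],u[0]))+90))
E
```

```text
out (array([0.45697158, 0.1539826 , 0.00072712]), np.float64(0.0006552996210601912))
in (array([0.41818492, 0.0871983 , 0.01791492]), np.float64(0.0020135322184167055))
tip (array([ 0.36497115, -0.0107815 , -0.00140982]), np.float64(0.0011175984187921238))
[0.45881195 0.15626985 0.022     ] [0.42081765 0.08786536 0.022     ] [ 0.36685678 -0.00964787  0.001     ] 0.0782479486181319 0.1908545039297641 -118.99616437842425
mid [0.43956944 0.12154995 0.01760555] [0.4398148 0.1220676 0.022    ]
dp [  4.6   1.9 154.9] turn [-0.   0.  -0.1]
```

arm_command(turn=[[0,0,0],[0,0,0],[0,0,0],[0,0,0],[0,0,0],[0,0,0],[0,0,0],[0,0,0],[0,0,0],[0,0,0]], dp=[[3,1.5,50],[3,1.5,100],[3,1.5,135],[3,1.5,150],[3,1.5,154],[3,1.5,154],[3,1.5,154],[3,1.5,154],[3,1.5,154],[3,1.5,154]], grip=[60,60,60,60,60,0,0,0,0,0])

```text
time_s: 9.75
ee_pos: [0.4392, 0.1203, 0.0059]
orientation: [0.001, 0.863, 0.506, 0.001]
force: [-0.8, -2.1, 9.5]
width: 0.0186
grip_force: 59.5
```

```bash
python3 - <<'E'
from h import *
from rig import robot
s=robot.state();print(s["time_s"],s["ee_pos"],s["force"],s["moment"],s["width"])
ux=np.array([np.cos(np.radians(-81.8)),np.sin(np.radians(-81.8))])
m=np.array([.5015,-.1245])-.037*ux
tp=m-.175*ux; print("mouth",m,"pre",tp)
go(s,[*tp,s["ee_pos"][2]+.051],down(8.2))
E
```

```text
9.75 [0.43921914 0.12034906 0.00585208] [-0.80526826 -2.09273457  9.45443293] [-0.29041312  0.35681091 -0.09401688] 0.018565694701783257
mouth [ 0.49622273 -0.08787828] pre [0.47126267 0.08533256]
dp [-14.9  45.2 -50.9] turn [  0.1  -0.  -37.4]
```

Gauge gripped. I'll lift it, square it up in front of the mouth, then check its attitude by code.

arm_command(turn=[[0,0,0],[0,0,0],[0,0,0],[0,0,-9],[0,0,-18],[0,0,-27],[0,0,-35],[0,0,-37.4],[0,0,-37.4],[0,0,-37.4]], dp=[[0,0,-15],[0,0,-35],[0,0,-51],[-4,11,-51],[-8,22,-51],[-12,33,-51],[-15,43,-51],[-15,45,-51],[-15,45,-51],[-15,45,-51]], grip=[0,0,0,0,0,0,0,0,0,0])

```text
time_s: 11.0
ee_pos: [0.4704, 0.0854, 0.0561]
orientation: [0.0, 0.655, 0.755, 0.0]
force: [0.5, 0.3, -0.4]
width: 0.0184
grip_force: 59.0
```

```bash
python3 - <<'E'
from h import *
from rig import robot,snapshot
s=robot.state();print(s["time_s"],s["ee_pos"],s["orientation"],s["force"],s["moment"],s["width"])
p=camera_params("wrist");a=snapshot("wrist");cv2.imwrite("pics/w7.png",a)
T=camera_params("top");t=snapshot("top");cv2.imwrite("pics/t7.png",t)
S=camera_params("scene");c=snapshot("scene");cv2.imwrite("pics/s7.png",c)
# where points of the gauge ought to appear
R0=R.from_quat(np.roll(s["orientation"],-1));o=s["ee_pos"]
def proj(p,X):
    f=240/np.tan(np.radians(p["vertical_fov"])/2);K=np.array([[f,0,p["cx"]],[0,f,p["cy"]],[0,0,1]])
    E=np.linalg.inv(p["extrinsics"]);return cv2.projectPoints(X,cv2.Rodrigues(E[:3,:3])[0],E[:3,3],K,p["dist"])[0][0,0]
ux=np.array([np.cos(np.radians(-81.8)),np.sin(np.radians(-81.8)),0])
tip=np.array([o[0],o[1],.053])+.15*ux
for n,q in(("w",p),("t",T),("s",S)): print(n,proj(q,tip),proj(q,tip-.105*ux))
tx,ty=np.round(proj(p,tip)).astype(int)
g=cv2.cvtColor(a,cv2.COLOR_BGR2GRAY)
for y in range(ty-40,ty+30,5): print(y,g[y,tx-30:tx+31:4])
E
```

```text
11.0 [0.47039688 0.08543234 0.05609792] [1.16327321e-04 6.55331646e-01 7.55341253e-01 1.02727591e-04] [ 0.52297805  0.25152587 -0.42940698] [0.06049384 0.01583759 0.03547056] 0.018382213819311197
w [315.30272125 519.08239907] [314.79664091 382.53837321]
t [300.36085251 260.33592301] [249.60745674 268.70129034]
s [279.8118145  274.96782153] [255.98284616 242.74584503]
479 [23 24 22 27 23 22 26 20 17 16 20 19 19 21 26 23]Traceback (most recent call last):
  File "<stdin>", line 17, in <module>
IndexError: index 484 is out of bounds for axis 0 with size 480
```

```bash
python3 - <<'E'
from h import *
for n,c0,d in(("s",(279.8,275.0),(23.8,32.2)),("t",(300.4,260.3),(50.8,-8.4))):
    full={"s":"scene0","t":"top0"}[n]
    A=cv2.imread(f"pics/{full}.png").astype(int);B=cv2.imread(f"pics/{n}7.png").astype(int)
    D=np.abs(A-B).max(2).astype(np.float32)
    d=np.array(d);L=np.linalg.norm(d);d=d/L;nn=np.array([-d[1],d[0]])
    print(n)
    for k in range(-36,9,2):
        ps=np.array([np.array(c0)+d*k+nn*j for j in range(-8,9)],np.float32)
        v=cv2.remap(cv2.cvtColor(B.astype(np.uint8),cv2.COLOR_BGR2GRAY),ps[None,:,0],ps[None,:,1],cv2.INTER_LINEAR)[0]
        w=cv2.remap(D,ps[None,:,0],ps[None,:,1],cv2.INTER_LINEAR)[0]
        print(k,"D",*w.astype(int)," | G",*v)
E
```

```text
s
-36 D 11 13 10 12 48 72 75 77 77 81 79 77 77 68 57 53 54  | G 187 190 185 167 128 106 104 101 100 97 99 101 101 109 120 125 124
-34 D 41 35 44 54 66 75 74 72 71 69 68 69 74 72 61 53 53  | G 136 141 131 122 110 105 104 106 107 110 111 109 103 106 117 125 124
-32 D 55 53 54 61 78 82 82 74 68 69 69 70 73 69 58 53 53  | G 122 123 123 117 101 96 95 104 109 110 110 108 105 110 122 125 124
-30 D 53 53 53 58 68 75 79 81 83 82 77 73 71 67 57 54 53  | G 123 123 124 120 111 104 100 98 95 97 102 106 108 113 122 125 125
-28 D 53 53 53 57 67 75 76 74 71 67 67 67 73 72 59 54 54  | G 124 124 125 120 111 103 102 104 108 111 113 113 106 108 121 125 125
-26 D 53 53 54 61 69 77 75 78 80 83 79 75 73 67 59 53 54  | G 124 125 124 117 109 102 102 101 99 97 100 104 107 112 120 125 124
-24 D 53 52 52 55 63 75 74 71 71 68 63 65 70 70 61 52 53  | G 125 125 126 123 115 103 104 107 107 110 113 112 108 108 117 125 124
-22 D 53 53 53 57 70 80 85 77 73 68 67 70 71 64 56 53 53  | G 124 125 125 121 109 98 93 99 103 108 107 106 107 113 122 125 124
-20 D 54 53 53 56 66 74 77 77 75 76 77 74 73 74 61 54 54  | G 124 125 
[... 3884 characters left out ...]
 33 43 48 47 43 42 40 40 39 38 34 30 29  | G 121 121 121 121 118 108 101 104 108 109 110 111 111 112 115 119 120
0 D 26 27 26 26 26 27 29 28 26 26 28 31 34 29 25 25 25  | G 114 114 112 110 109 109 112 113 113 111 107 101 98 108 114 112 110
2 D 20 20 19 19 20 19 21 19 19 20 19 20 20 20 21 21 20  | G 84 85 85 87 86 86 85 86 85 86 86 84 84 86 85 86 87
4 D 22 22 22 22 22 22 21 22 22 23 22 22 22 22 22 23 22  | G 88 89 89 89 88 89 88 88 88 88 88 89 90 91 90 89 89
6 D 20 19 19 19 19 20 20 19 19 19 19 20 21 20 20 20 20  | G 91 94 93 92 92 91 91 93 92 92 92 92 92 93 94 94 93
8 D 13 14 14 15 16 14 12 15 15 16 15 14 14 14 14 15 15  | G 147 148 147 148 149 147 147 149 148 150 150 147 148 149 149 150 152
```

The blade shows where a level, square gauge would be, within about 1 px in both views. Entering gently.

arm_command(turn=[[0,0,0],[0,0,0],[0,0,0],[0,0,0],[0,0,0],[0,0,0],[0,0,0],[0,0,0]], dp=[[0,0,-0.6],[-7,0,-0.6],[-14,0,-0.6],[-21,0,-0.6],[-28,0,-0.6],[-34,0,-0.6],[-40,0,-0.6],[-40,0,-0.6]], grip=[0,0,0,0,0,0,0,0])

```text
time_s: 12.15
ee_pos: [0.4762, 0.0454, 0.0564]
orientation: [-0.0, 0.655, 0.755, 0.0]
force: [-0.8, 0.4, -1.5]
width: 0.0186
grip_force: 59.0
```

```bash
cat > q.py <<'E'
from h import *
from rig import robot
s=robot.state();R0=R.from_quat(np.roll(s["orientation"],-1))
f=lambda v:np.round(R0.inv().apply(v),2)
ux=np.array([np.cos(np.radians(-81.8)),np.sin(np.radians(-81.8))]);m=np.array([.5015,-.1245])-.037*ux
print(s["time_s"],np.round(s["ee_pos"],4),"toolF",f(s["force"]),"M",f(s["moment"]),s["width"],"gauge x in mouth",(s["ee_pos"][:2]-m)@ux)
E
python3 q.py
```

```text
12.15 [0.4762 0.0454 0.0564] toolF [ 0.54 -0.69  1.48] M [ 0.02 -0.02 -0.01] 0.018577377968254528 gauge x in mouth -0.13475731188514242
```

arm_command(turn=[[0,0,0],[0,0,0],[0,0,0]], dp=[[0,0,0.3],[0,0,0.6],[0,0,0.6]], grip=[0,0,0])

```text
time_s: 12.52
ee_pos: [0.4761, 0.0459, 0.0558]
orientation: [-0.0, 0.655, 0.756, -0.0]
force: [0.2, 0.1, -1.9]
width: 0.0185
grip_force: 59.0
```

```bash
python3 q.py
```

```text
12.525 [0.4761 0.0459 0.0558] toolF [0.09 0.26 1.9 ] M [-0.04  0.03 -0.01] 0.018505721890333227 gauge x in mouth -0.13528409957224033
```

arm_command(turn=[[0,0,0],[0,0,0],[0,0,0]], dp=[[0,0,0.3],[0,0,0.5],[0,0,0.5]], grip=[0,0,0])

```text
time_s: 12.9
ee_pos: [0.4762, 0.0458, 0.0554]
orientation: [0.0, 0.655, 0.756, 0.0]
force: [-0.8, -0.1, 0.2]
width: 0.0188
grip_force: 59.0
```

```bash
python3 q.py
```

```text
12.9 [0.4762 0.0458 0.0554] toolF [ 0.06 -0.82 -0.24] M [0.01 0.02 0.03] 0.018835885764234186 gauge x in mouth -0.1351497073984622
```

arm_command(turn=[[0,0,0],[0,0,0],[0,0,0]], dp=[[0,0,0.3],[0,0,0.5],[0,0,0.5]], grip=[0,0,0])

```text
time_s: 13.28
ee_pos: [0.4762, 0.0458, 0.0549]
orientation: [0.0, 0.655, 0.756, 0.0]
force: [0.1, 0.6, 0.0]
width: 0.0188
grip_force: 59.2
```

```bash
python3 q.py
```

```text
13.275 [0.4762 0.0458 0.0549] toolF [ 0.59  0.15 -0.01] M [-0.04  0.06 -0.02] 0.018775692238747966 gauge x in mouth -0.13513851141586777
```

arm_command(turn=[[0,0,0],[0,0,0],[0,0,0]], dp=[[0,0,0.3],[0,0,0.5],[0,0,0.5]], grip=[0,0,0])

```text
time_s: 13.65
ee_pos: [0.4762, 0.0458, 0.0544]
orientation: [0.0, 0.655, 0.756, 0.0]
force: [0.9, 1.9, 1.7]
width: 0.0187
grip_force: 59.3
```

```bash
python3 q.py
```

```text
13.65 [0.4762 0.0458 0.0544] toolF [ 1.73  1.13 -1.71] M [-0.07  0.09 -0.03] 0.018714539333657278 gauge x in mouth -0.13516214037992902
```

arm_command(turn=[[0,0,0],[0,0,0],[0,0,0],[0,0,0],[0,0,0],[0,0,0]], dp=[[0,0,-0.8],[-2,0,-0.8],[-4,0,-0.8],[-6,0,-0.8],[-8,0,-0.8],[-8,0,-0.8]], grip=[0,0,0,0,0,0])

```text
time_s: 14.4
ee_pos: [0.4773, 0.0376, 0.0552]
orientation: [0.0, 0.655, 0.756, -0.0]
force: [0.1, 0.1, 0.7]
width: 0.0183
grip_force: 59.2
```

```bash
python3 q.py
```

```text
14.4 [0.4773 0.0376 0.0552] toolF [ 0.04  0.14 -0.72] M [-0.01 -0.34  0.05] 0.01825645622406172 gauge x in mouth -0.1268464834450376
```

arm_command(turn=[[0,0,0],[0,0,0],[0,0,0]], dp=[[-1,0,0],[-3,0,0],[-3,0,0]], grip=[0,0,0])

```text
time_s: 14.78
ee_pos: [0.4778, 0.0347, 0.0552]
orientation: [0.0, 0.655, 0.756, -0.0]
force: [-0.1, 1.0, -0.2]
width: 0.0187
grip_force: 59.2
```

```bash
python3 q.py
```

```text
14.775 [0.4778 0.0347 0.0552] toolF [ 0.99 -0.    0.22] M [ 0.04 -0.2  -0.04] 0.018657916532816385 gauge x in mouth -0.12393722016036163
```

arm_command(turn=[[0,0,0],[0,0,0],[0,0,0]], dp=[[-1,0,0],[-2.5,0,0],[-2.5,0,0]], grip=[0,0,0])

```text
time_s: 15.15
ee_pos: [0.4781, 0.0323, 0.0552]
orientation: [0.0, 0.655, 0.756, -0.0]
force: [0.8, 0.4, 0.6]
width: 0.0187
grip_force: 59.2
```

```bash
python3 q.py
```

```text
15.15 [0.4781 0.0323 0.0552] toolF [ 0.27  0.81 -0.55] M [ 0.01 -0.21  0.05] 0.018703961146321564 gauge x in mouth -0.12149612392171169
```

arm_command(turn=[[0,0,0],[0,0,0],[0,0,0]], dp=[[-1,0,0],[-2.5,0,0],[-2.5,0,0]], grip=[0,0,0])

```text
time_s: 15.52
ee_pos: [0.4784, 0.0298, 0.0552]
orientation: [0.0, 0.655, 0.756, -0.0]
force: [0.3, 0.4, 0.9]
width: 0.0184
grip_force: 59.2
```

```bash
python3 q.py
```

```text
15.525 [0.4784 0.0298 0.0552] toolF [ 0.34  0.38 -0.86] M [-0.02 -0.03  0.01] 0.018371512881292466 gauge x in mouth -0.11903637415180723
```

arm_command(turn=[[0,0,0],[0,0,0],[0,0,0]], dp=[[-1,0,0],[-2.5,0,0],[-2.5,0,0]], grip=[0,0,0])

```text
time_s: 15.9
ee_pos: [0.4786, 0.0279, 0.0551]
orientation: [-0.001, 0.655, 0.756, 0.0]
force: [-1.2, 7.0, 1.8]
width: 0.0186
grip_force: 59.3
```

```bash
python3 q.py
```

```text
15.9 [0.4786 0.0279 0.0551] toolF [ 7.06 -0.2  -1.83] M [-0.06  1.03  0.  ] 0.018605256734639555 gauge x in mouth -0.11710310153168312
```

arm_command(turn=[[0,0,0],[0,0,0],[0,0,0]], dp=[[-1,0,0],[-2.5,0,0],[-2.5,0,0]], grip=[0,0,0])

```text
time_s: 16.27
ee_pos: [0.4786, 0.0264, 0.0551]
orientation: [-0.001, 0.655, 0.756, 0.001]
force: [-1.6, 15.1, 2.5]
width: 0.0187
grip_force: 59.5
```

```bash
python3 q.py
```

```text
16.275 [0.4786 0.0264 0.0551] toolF [15.21  0.55 -2.47] M [ 0.    2.53 -0.06] 0.01873449448182398 gauge x in mouth -0.11560031583757724
```

Contact at about 34 mm depth (gap about 4.7 mm), but the 15 N push is firmer than needed. I'll back off fully and reseat more lightly.

arm_command(turn=[[0,0,0],[0,0,0],[0,0,0],[0,0,0],[0,0,0],[0,0,0],[0,0,0],[0,0,0]], dp=[[3,0,0],[6,0,0],[6,0,0],[5,0,0],[4,0,0],[3,0,0],[2.5,0,0],[2.5,0,0]], grip=[0,0,0,0,0,0,0,0])

```text
time_s: 17.27
ee_pos: [0.4786, 0.028, 0.0551]
orientation: [-0.001, 0.655, 0.756, 0.001]
force: [-0.8, 7.5, 1.5]
width: 0.0185
grip_force: 59.3
```

```bash
python3 q.py
```

```text
17.275 [0.4786 0.028  0.0551] toolF [ 7.49  0.32 -1.52] M [-0.07  1.26 -0.03] 0.018516949298926937 gauge x in mouth -0.11722134121376895
```

arm_command(turn=[[0,0,0],[0,0,0],[0,0,0],[0,0,0],[0,0,0],[0,0,0],[0,0,0],[0,0,0]], dp=[[0,0,0],[0,0,0],[0,0,0],[0,0,0],[0,0,0],[0,0,0],[0,0,0],[0,0,0]], grip=[0,0,0,0,0,0,0,0])

```text
time_s: 18.27
ee_pos: [0.4785, 0.028, 0.0551]
orientation: [-0.001, 0.655, 0.756, 0.0]
force: [-1.2, 7.9, 2.5]
width: 0.0189
grip_force: 59.3
```

```bash
python3 q.py; python3 -c "
from rig import robot
import numpy as np
s=robot.state();print(np.abs(s['dq']).max(),s['force'][1])
if 5<s['force'][1]<11 and s['width']>.017: print(robot.finish_job())"
```

```text
18.275 [0.4785 0.028  0.0551] toolF [ 8.05 -0.1  -2.54] M [-0.07  1.21 -0.01] 0.018884256938807607 gauge x in mouth -0.11723725591194759
0.0018700457006309778 7.948423662536438
the job is handed in; nothing more can be done
None
```

I handed the job in at about 18 s: the key is wound to about 2.77 rad (measured by camera), and the gauge is still held level and square in the gap, about 33 mm deep under a steady 8 N push; I couldn't measure the force on each plate directly, and I haven't seen the judge's result.

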